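# Slide the tea box home between the canisters

## Task

Slide the wooden tea box along the worktop, narrow end first, into the gap between the two tall canisters until it stands square in the gap and centred, with as much of its length sticking out beyond the canisters as in front of them. Only push it by its outer walls, with the fingertips or the outside of the fingers: do not lift or tip it and keep the fingers off its lid and knob. Do not ram the canisters, and leave the small things standing around where they are.

Things in the scene. Friction and masses are not known exactly. Their poses are not given: they have to be found in the camera images.
- tea_box: low wooden box, brass knob, loose, 0.4-0.8 kg, lid fixed shut. Origin on the worktop. Walls x -62 to 58, y -100 to 100 (long), z 0 to 74 mm; lid x -64 to 59 (middle -2.5), y -102 to 102, top 85; 23 mm knob at x -41, y 0, top 105. Starts right of the gap, +y end facing it, up to 0.2 rad askew, 25 mm off the middle line, 250-300 mm short of the canisters' line; about 1 to 6 N slides it
- canister_1: the nearer of the two round storage canisters with wooden lids, fixed to the worktop: 102 mm in diameter, 140 mm high with the knob, origin at the centre of its underside. Its own x axis points horizontally at the axis of canister_2, its own y axis is the direction in which the box goes through the gap (away to the robot's left)
- canister_2: the farther of the two canisters, same shape and size (body 100 mm in diameter, 140 mm high), fixed to the worktop, origin at the centre of its underside. It stands 235 to 243 mm from canister_1, axis to axis, so the gap between them is 135 to 143 mm wide, against 123 mm for the box
- mill_2: bystander: small salt mill with a grey cap, loose, 44 mm in diameter, 90 mm high, origin at the centre of its underside
- glass_1: bystander: clear drinking glass, loose, 84 mm in diameter, 89 mm high, origin at the centre of its underside
- mug_1: bystander: white mug, loose, 82 x 112 x 94 mm high with its handle, origin at the centre of its underside
- spice_jar_2: bystander: small spice jar with a round cap, loose, 45 mm in diameter, 106 mm high, origin at the centre of its underside
- jar_1: bystander: jam jar, loose, 72 mm in diameter, 102 mm high, origin at the centre of its underside
There are look-alikes about, which are no part of the job. Leave any pink look-alike of the canister_1 alone.

How it is judged:
At the end, for the whole second after the job is handed in: The tea box stands at rest and flat on the worktop between the two canisters, its middle within 20 mm of the line joining their axes, its long side within 0.12 rad (7 degrees) of square to that line (y of tea_box in the frame of canister_1 between -0.02 and 0.02 m and x of tea_box in the frame of canister_1 between 0.1 and 0.145 m and angle between the y axis of tea_box and the y axis of canister_1, either way round below 0.12 rad and height (world z) of tea_box below 0.006 m and angle between tea_box's own z axis and vertical below 0.05 rad and linear speed of tea_box below 0.01 m/s); the robot touches nothing.
It fails at once if the tea box is lifted or tipped (12 mm off the worktop, or 0.12 rad) (height (world z) of tea_box above 0.012 m or angle between tea_box's own z axis and vertical above 0.12 rad).
It fails at once if the fingers touch the lid or knob from above (the TCP over the box while they touch it) (contact force between the fingers and tea_box above 0.5 N and x of the grasp point in the frame of tea_box between -0.06 and 0.055 m and y of the grasp point in the frame of tea_box between -0.095 and 0.095 m).
It fails at once if a canister is rammed by the box or the robot (over 20 N) (contact force between any of tea_box, the arm, the fingers and canister_1 above 20 N or contact force between any of tea_box, the arm, the fingers and canister_2 above 20 N).
It fails at once if a bystander is moved by more than 20 mm (distance of any of mill_2, glass_1, mug_1, spice_jar_2, jar_1 from where it was at the start of the episode above 0.02 m).
It also fails if it takes over 48 s, if anything falls off the work surface, if the arm or the gripper's body presses on something with over 40 N, if the wrist force passes 120 N, or if a joint passes its speed limit or range.

## Robot

A 6-joint arm with a two-finger parallel gripper is mounted at the origin on the work surface; the furniture and walls round the work are solid. World frame = base frame: x ahead of the robot, y to its left, z up, the work surface at z = 0. Lengths are in m, angles in rad, forces in N, time in s.
With the tool pointing down it reaches from about 0.35 to 0.775 m from the base axis. Payload 7.3 kg.
Tool frame: the origin (TCP) lies between the finger pads, 19 mm behind the fingertips; this is the grasp point; z points along the fingers, y is the line along which they close (so a half turn about z gives the same grasp; the last joint's range is limited). The gripper opens to 92 mm and grips with 3 to 60 N. Pads are 19 mm wide; open, the fingers measure 130 mm over their backs; the gripper's body (75 mm by 190 mm) begins 47 mm behind the grasp point.
Start: joints at [1.028, 0.342, 1.524, -0, 1.275, -0.146], TCP at [0.203, 0.484, 0.246] pointing down, gripper open.
Joint ranges: [-2.53, 2.53], [-0.77, 2.02], [0.04, 2.7], [-1, 4.14], [0.28, 2.66], [-3.11, 3.11]. Speed limits (rad/s): [2.57, 2.57, 3.14, 3.14, 3.14, 3.14].

## Interface

Orientations are given as a unit quaternion [x, y, z, w].
In Python, from rig import env, optics, finder gives the robot as it stands.
- The arm moves only by the tool apply_moves, never from a script. Its argument "rows" is text: rows parted by semicolons, each of 7 numbers parted by spaces: the shift along the tool's x, y, z in units of 40 mm (1.0 is 40 mm), then the turn, a rotation vector about the tool's x, y, z in units of 8 degrees (1.0 is 8 degrees), then the closure, from -1 (fully open) to 1 (shut), so that 0 is half open. A call has 1 to 10 rows; each row shifts and turns the commanded pose from where the row before left it, along the tool's axes as they then stand; what a row does not reach is not made up. A row lasts 1/8 s, in which the tool goes at most 62.5 mm and 10.7 degrees, less where a joint would pass 70% of its speed; a pose out of reach is approached as far as the arm can. A call is refused whole if a number of a shift passes 1 or a number of a turn 1, either way. A call with a gripper value outside its range is refused whole. The fingers move at their own pace and stop on an object; the grip force is fixed at half the most. Time passes only in rows, so rows that do not move let the fingers close. It gives the time, the measured TCP pose, the force, the opening and the grip force at its end, in the units of the state.
- env.sense(): the state, without advancing time (a new reading comes with each control period).
- optics.grab_frame(name): name is "scene" or "top" or "wrist"; returns the picture (420x560x3 uint8, blue, green, red); there is no depth.
- optics.camera_info(name): a dict with "camera_matrix" (3x3 intrinsics, pixels), "R" (3x3) and "t" (3): a world point X has camera coordinates R X + t; the wrist camera has in their place "mount" (4x4, takes a point from camera to tool coordinates, whose origin is the TCP and whose axes are the flange's). Camera axes: x right, y down, z forward; pixel columns grow to the right and rows downward; lengths in m; the calibration is good to about 2 mm. A picture is of the moment at which its call begins: read the wrist's pose just before it. camera_info takes no time and is no camera call.
- env.hand_in(): hands the job in; it is judged then, once.
Trained networks look in the newest picture that a camera, given by its name, has taken for a name from the list of things; names that differ only in an ending like _2 or _b are one class to them, and where a whole thing is asked for, a point or a joint stands for the part that bears it (a point fixed in the world has none). Each returns a list of dicts, best first, with "score" (0 to 1); they miss things now and then, are a little off and sometimes report something else, mostly with a low value. They report only what shows in the picture. A call takes as long as a camera call. They do not tell look-alikes from the thing itself.
- finder.find_in(target, camera): "at" ([x, y, z] in m, in the coordinates of the camera as it stood for that picture, good to about 4 mm: the middle of the surface that is visible of it).
- finder.masks_of(target, camera): "mask" (420x560 bool, what is visible of it).
- finder.mark_of(target, camera): "at" ([x, y, z] in m, in the coordinates of the camera as it stood for that picture, good to about 4 mm: a listed point, or the origin of a listed thing).
The state is a dict: "t": time; "q": joint angles; "joint_velocities": joint speeds; "effort": joint torques, N m; "ee_pos": TCP position; "tcp_rot": TCP orientation; "contact_force": force on the tool from outside, world axes, zero at the start; "wrist_torque": the same for the moment, N m; "finger_gap": finger opening in m; "gripper_force": force on a finger pad.
Only numpy, scipy, OpenCV 4.12 (cv2) and the standard library are available. Lean on these libraries where they do the work, as an engineer would, in place of code of your own. Each camera call takes 0.05 s, during which the arm holds its last target. There are 200 camera calls.

## Working session

There is one attempt and no reset: what is moved stays moved. The work goes in short steps, Python scripts to look and compute and a tool call to move; the robot and the scene stay as the last step left them, time stands still between calls to the robot, and variables do not carry over. Pictures are saved under pics/ and viewed, at most 10 in all, crops included, and the job is handed in when it is done.

Besides the shell and the picture viewer there is one more tool, called as name(argument=value, ...) on one line, values as JSON. apply_moves: Moves the arm, as the interface text tells. Its arguments: {"type":"object","properties":{"rows":{"type":"string"}},"required":["rows"]}

```bash
ls; mkdir -p pics; cat > h.py <<'E'
from rig import env, optics, finder
import numpy as np, cv2
from scipy.spatial.transform import Rotation as Ro
def toW(cam,p):
    c=optics.camera_info(cam); return np.array(c["R"]).T@(np.array(p)-np.array(c["t"]))
def pix(cam,X):
    c=optics.camera_info(cam); v=np.array(c["camera_matrix"])@(np.array(c["R"])@np.array(X)+np.array(c["t"])); return v[:2]/v[2]
def ray(cam,uv,z):
    c=optics.camera_info(cam); R=np.array(c["R"]); o=-R.T@np.array(c["t"]); d=R.T@np.linalg.inv(c["camera_matrix"])@np.array([uv[0],uv[1],1.]); return o+d*(z-o[2])/d[2]
E
python3 - <<'E'
from h import *
s=env.sense(); print(s)
a=optics.grab_frame("scene"); b=optics.grab_frame("top")
cv2.imwrite("pics/s.png",a); cv2.imwrite("pics/t.png",b)
for cam in("scene","top"):
  for n in ["tea_box","canister_1","mill_2","glass_1","mug_1","spice_jar_2","jar_1"]:
    for d in finder.mark_of(n,cam):
      w=toW(cam,d["at"]); print(cam,n,round(d["score"],2),w.round(3),pix(cam,w).round())
E
```

```text
pics
{'t': 0.0, 'q': array([ 1.02802285e+00,  3.42722388e-01,  1.52501888e+00,  2.25757761e-05,
        1.27538513e+00, -1.45999346e-01]), 'joint_velocities': array([ 0.0003128 ,  0.00118617, -0.00136368, -0.0005429 ,  0.00022983,
        0.00023291]), 'effort': array([ 2.70572364e-04, -4.31245279e+01, -2.44220781e+01,  7.16474955e-02,
        5.59645495e-02, -1.53433466e-04]), 'ee_pos': array([0.20266118, 0.48390096, 0.24484446]), 'tcp_rot': array([ 1.97091462e-01,  9.80384806e-01, -7.18202814e-04, -2.69074767e-04]), 'contact_force': array([-0.01846752,  0.04805354, -0.300521  ]), 'wrist_torque': array([ 0.02922571,  0.04625877, -0.03623579]), 'gripper_force': 0.0, 'finger_gap': 0.09198417390214698}
scene tea_box 0.66 [ 0.577 -0.145  0.004] [342. 220.]
scene canister_1 0.76 [ 0.677  0.145 -0.002] [275. 180.]
scene canister_1 0.58 [ 0.439  0.154 -0.002] [238. 218.]
scene canister_1 0.57 [ 0.398  0.002 -0.001] [275. 241.]
scene canister_1 0.57 [0.459 0.376 0.002] [183. 194.]
scene canister_1 0.26 [ 0.332 -0.21   0.   ] [331. 279.]
scene mill_2 0.59 [ 0.334 -0.21   0.002] [331. 278.]
scene mill_2 0.43 [ 0.437  0.156 -0.002] [237. 219.]
scene glass_1 0.6 [ 0.258 -0.332 -0.001] [363. 313.]
scene mug_1 0.59 [0.319 0.332 0.002] [169. 222.]
scene spice_jar_2 0.74 [0.458 0.376 0.001] [183. 194.]
scene jar_1 0.96 [ 0.627  0.401 -0.003] [205. 167.]
top tea_box 0.92 [ 0.572 -0.147  0.001] [337. 182.]
top canister_1 0.78 [0.396 0.007 0.   ] [283. 241.]
top canister_1 0.66 [ 0.678  0.146 -0.003] [238. 144.]
top canister_1 0.65 [0.435 0.147 0.   ] [234. 226.]
top mill_2 0.53 [ 0.338 -0.212  0.003] [360. 263.]
top glass_1 0.86 [ 0.261 -0.331  0.004] [403. 292.]
top mug_1 0.92 [0.325 0.332 0.006] [166. 263.]
top spice_jar_2 0.67 [0.468 0.378 0.005] [153. 212.]
top jar_1 0.56 [0.629 0.396 0.   ] [151. 158.]
```

```bash
python3 - <<'E'
import cv2
a=cv2.imread("pics/s.png")[120:340,130:430];b=cv2.imread("pics/t.png")[110:310,130:430]
import numpy as np
cv2.imwrite("pics/sc.png",cv2.resize(a,None,fx=2.6,fy=2.6,interpolation=2))
cv2.imwrite("pics/tc.png",cv2.resize(b,None,fx=2.6,fy=2.6,interpolation=2))
E
```

```text
(no output)
```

View pics/sc.png

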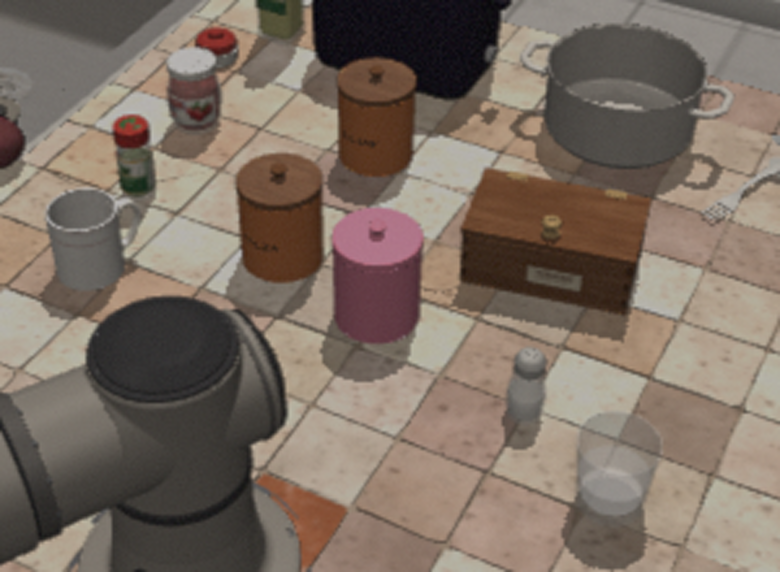

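View pics/tc.png

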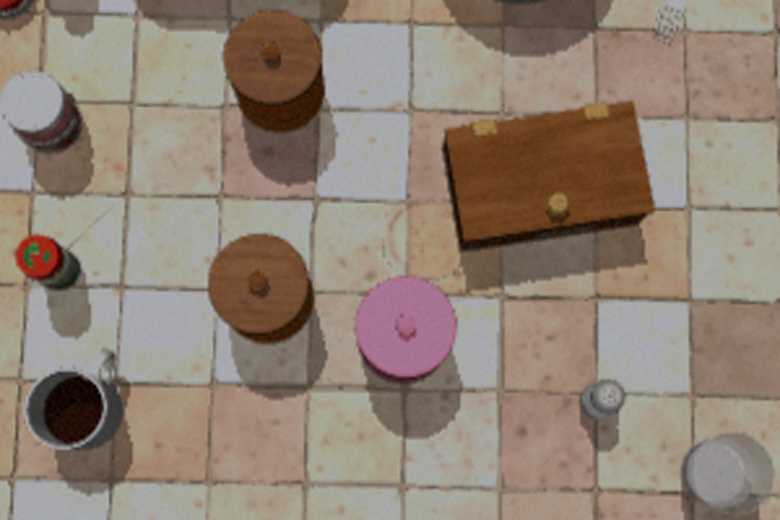

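The box is the brown one with the brass knob, top crop around (550,170). Three things look like canisters in the top crop:
- **Brown:** (257,285)
- **Brown:** (272,70)
- **Pink:** (405,327)

The two brown ones are 0.24 m apart, as described, so they are the real pair. The pink one is the decoy.

Next I'll refine the poses by fitting silhouettes.

```bash
cat >> h.py <<'E'
from scipy.optimize import minimize
def boxpts(p):
    P=[]
    for x in(-.062,.058):
        for y in(-.1,.1): P+=[(x,y,0),(x,y,.074)]
    for x in(-.064,.059):
        for y in(-.102,.102): P+=[(x,y,.074),(x,y,.085)]
    P=np.array(P); c,s=np.cos(p[2]),np.sin(p[2])
    return np.c_[P[:,0]*c-P[:,1]*s+p[0],P[:,0]*s+P[:,1]*c+p[1],P[:,2]]
def canpts(p):
    t=np.linspace(0,2*np.pi,40); C=np.c_[.0505*np.cos(t)+p[0],.0505*np.sin(t)+p[1]]
    return np.r_[np.c_[C,0*t],np.c_[C,0*t+p[2]]]
def fit(pts,p0,masks,d):
    def cost(p):
        e=0
        for cam,m in masks.items():
            q=np.array([pix(cam,X) for X in pts(p)],np.float32)
            h=cv2.convexHull(q); im=np.zeros((420,560),np.uint8)
            cv2.fillConvexPoly(im,np.round(h*16).astype(np.int32),1,cv2.LINE_8,4)
            e+=np.sum(cv2.GaussianBlur((im.astype(np.float32)-m.astype(np.float32)),(5,5),1)**2)
        return e
    S=np.array([p0]+[np.array(p0)+np.eye(3)[i]*d[i] for i in range(3)])
    r=minimize(cost,p0,method="Nelder-Mead",options=dict(initial_simplex=S,xatol=2e-4,fatol=.1)); return r.x,r.fun
def near(cam,name,w):
    u=pix(cam,w); best=None
    for d in finder.masks_of(name,cam):
        m=d["mask"]; ys,xs=np.nonzero(m)
        if len(xs)>50:
            e=np.hypot(xs.mean()-u[0],ys.mean()-u[1])
            if best is None or e<best[0]: best=(e,m,d["score"])
    return best
def boxpose(p0,cams=("scene","top")):
    M={}
    for c in cams:
        optics.grab_frame(c); b=near(c,"tea_box",[p0[0],p0[1],.05])
        if b: M[c]=b[1]
    return {k:fit(boxpts,p0,m,(.01,.01,.05)) for k,m in [(c,{c:M[c]}) for c in M]+[("both",M)]}
E
python3 - <<'E'
from h import *
print(boxpose([.575,-.146,.12]))
for w in([.437,.150,.122],[.6775,.1455,.122],[.397,.005,.122]):
  for c in("scene","top"):
    b=near(c,"canister_1",[w[0],w[1],.06]); print(c,b[0],b[2],fit(canpts,w,{c:b[1]},(.01,.01,.01)))
E
```

```text
Traceback (most recent call last):
  File "h.py", line 46, in boxpose
    return {k:fit(boxpts,p0,m,(.01,.01,.05)) for k,m in [(c,{c:M[c]}) for c in M]+[("both",M)]}
              ~~~^^^^^^^^^^^^^^^^^^^^^^^^^^^
  File "h.py", line 32, in fit
    r=minimize(cost,p0,method="Nelder-Mead",options=dict(initial_simplex=S,xatol=2e-4,fatol=.1)); return r.x,r.fun
  File "h.py", line 26, in cost
    q=np.array([pix(cam,X) for X in pts(p)],np.float32)
                ~~~^^^^^^^
  File "h.py", line 7, in pix
    c=optics.camera_info(cam); v=np.array(c["camera_matrix"])@(np.array(c["R"])@np.array(X)+np.array(c["t"])); return v[:2]/v[2]
ValueError: time passes only in moves, steps and waits
```

```bash
python3 - <<'E'
from h import *
C=[ray("top",(130+u/2.6,110+v/2.6),.085) for u,v in((445,130),(633,101),(653,211),(463,238))]
C=np.array(C)[:,:2];print(C.round(3),np.linalg.norm(np.roll(C,-1,0)-C,axis=1))
d=C[0]+C[3]-C[1]-C[2];print("yaw",np.arctan2(-d[0],d[1]),C.mean(0))
for u,v,z in((257,283,.14),(270,55,.14),(405,327,.14)): print(ray("top",(130+u/2.6,110+v/2.6),z))
for k,v in boxpose([.575,-.146,.15],("top",)).items(): print(k,v)
E
```

```text
[[ 0.611 -0.037]
 [ 0.649 -0.236]
 [ 0.53  -0.256]
 [ 0.496 -0.057]] [0.20291809 0.1204833  0.20170379 0.11727571]
yaw 0.17672799117571872 [ 0.57134679 -0.14650351]
[0.43521818 0.14973547 0.14      ]
[0.67010205 0.14597065 0.14      ]
[0.39514624 0.00261237 0.14      ]
top (array([ 0.57386175, -0.14488821,  0.18123541]), np.float64(26.043996810913086))
both (array([ 0.57386175, -0.14488821,  0.18123541]), np.float64(26.043996810913086))
```

```bash
cat >> h.py <<'E'
def plan(goal,turns,n,step=None):
    """rows for moving TCP to goal in n rows, with tool-axis turns (units of 8 deg) given for the first rows"""
    s=env.sense(); p=np.array(s["ee_pos"]); R=Ro.from_quat(s["tcp_rot"]); d=(np.array(goal)-p)/n; out=[]
    for i in range(n):
        t=np.array(turns[i] if i<len(turns) else (0,0,0),float)
        out.append(" ".join("%.2f"%v for v in np.r_[R.inv().apply(d)/.04,t])+" -1"); R=R*Ro.from_rotvec(np.deg2rad(8)*t)
    for i in range(0,n,10): print("; ".join(out[i:i+10]),"\n")
    print("end z",R.apply([0,0,1]).round(3),"y",R.apply([0,1,0]).round(3))
E
python3 -c "
from h import *
plan([.6055,-.292,.2],[(0,0,1)]*7,25)"
```

```text
-0.67 -0.56 0.05 0.00 0.00 1.00 -1; -0.74 -0.46 0.05 0.00 0.00 1.00 -1; -0.80 -0.35 0.05 0.00 0.00 1.00 -1; -0.84 -0.24 0.05 0.00 0.00 1.00 -1; -0.87 -0.12 0.05 0.00 0.00 1.00 -1; -0.87 0.00 0.05 0.00 0.00 1.00 -1; -0.87 0.12 0.05 0.00 0.00 1.00 -1; -0.84 0.24 0.05 0.00 0.00 0.00 -1; -0.84 0.24 0.05 0.00 0.00 0.00 -1; -0.84 0.24 0.05 0.00 0.00 0.00 -1 

-0.84 0.24 0.05 0.00 0.00 0.00 -1; -0.84 0.24 0.05 0.00 0.00 0.00 -1; -0.84 0.24 0.05 0.00 0.00 0.00 -1; -0.84 0.24 0.05 0.00 0.00 0.00 -1; -0.84 0.24 0.05 0.00 0.00 0.00 -1; -0.84 0.24 0.05 0.00 0.00 0.00 -1; -0.84 0.24 0.05 0.00 0.00 0.00 -1; -0.84 0.24 0.05 0.00 0.00 0.00 -1; -0.84 0.24 0.05 0.00 0.00 0.00 -1; -0.84 0.24 0.05 0.00 0.00 0.00 -1 

-0.84 0.24 0.05 0.00 0.00 0.00 -1; -0.84 0.24 0.05 0.00 0.00 0.00 -1; -0.84 0.24 0.05 0.00 0.00 0.00 -1; -0.84 0.24 0.05 0.00 0.00 0.00 -1; -0.84 0.24 0.05 0.00 0.00 0.00 -1 

end z [ 0.  0. -1.] y [0.981 0.195 0.   ]
```

apply_moves(rows="-0.67 -0.56 0 0 0 1 -1; -0.74 -0.46 0 0 0 1 -1; -0.8 -0.35 0 0 0 1 -1; -0.84 -0.24 0 0 0 1 -1; -0.87 -0.12 0 0 0 1 -1; -0.87 0 0 0 0 1 -1; -0.87 0.12 0 0 0 1 -1; -0.84 0.24 0 0 0 0 -1; -0.84 0.24 0 0 0 0 -1; -0.84 0.24 0 0 0 0 -1")

```text
t: 2.85
ee_pos: [0.3638, 0.1726, 0.2457]
tcp_rot: [0.634, 0.773, 0.0, 0.0]
contact_force: [0.0, 1.1, -0.5]
finger_gap: 0.0919
gripper_force: 0.0
```

apply_moves(rows="-0.84 0.24 0 0 0 0 -1; -0.84 0.24 0 0 0 0 -1; -0.84 0.24 0 0 0 0 -1; -0.84 0.24 0 0 0 0 -1; -0.84 0.24 0 0 0 0 -1; -0.84 0.24 0 0 0 0 -1; -0.84 0.24 0 0 0 0 -1; -0.84 0.24 0 0 0 0 -1; -0.84 0.24 0 0 0 0 -1; -0.84 0.24 0 0 0 0 -1")

```text
t: 4.1
ee_pos: [0.5235, -0.1382, 0.2455]
tcp_rot: [0.634, 0.773, 0.0, 0.0]
contact_force: [0.9, 0.5, -0.1]
finger_gap: 0.0918
gripper_force: 0.0
```

```bash
python3 -c "
from h import *
s=env.sense();print(s['t'],s['ee_pos'])
plan([.6055,-.292,.15],[(0,.75,0)]*4,8)"
```

```text
4.1 [ 0.52352825 -0.13820905  0.24548909]
-0.52 0.16 0.30 0.00 0.75 0.00 -1; -0.55 0.16 0.24 0.00 0.75 0.00 -1; -0.57 0.16 0.18 0.00 0.75 0.00 -1; -0.59 0.16 0.12 0.00 0.75 0.00 -1; -0.60 0.16 0.06 0.00 0.00 0.00 -1; -0.60 0.16 0.06 0.00 0.00 0.00 -1; -0.60 0.16 0.06 0.00 0.00 0.00 -1; -0.60 0.16 0.06 0.00 0.00 0.00 -1 

end z [-0.079  0.399 -0.914] y [0.981 0.195 0.   ]
```

apply_moves(rows="-0.52 0.16 0.3 0 0.75 0 -1; -0.55 0.16 0.24 0 0.75 0 -1; -0.57 0.16 0.18 0 0.75 0 -1; -0.59 0.16 0.12 0 0.75 0 -1; -0.6 0.16 0.06 0 0 0 -1; -0.6 0.16 0.06 0 0 0 -1; -0.6 0.16 0.06 0 0 0 -1; -0.6 0.16 0.06 0 0 0 -1; 0 0 0 0 0 0 -1")

```text
t: 5.22
ee_pos: [0.6057, -0.2919, 0.1482]
tcp_rot: [0.621, 0.756, 0.132, -0.162]
contact_force: [0.1, 0.2, 0.2]
finger_gap: 0.0918
gripper_force: 0.0
```

```bash
python3 -c "
from h import *
s=env.sense();print(s['t'],s['ee_pos'],s['q'])
plan([.6055,-.292,.05],[],4)
for k,v in boxpose([.574,-.145,.185]).items(): print(k,v)
cv2.imwrite('pics/a.png',optics.grab_frame('scene'))"
```

```text
5.225 [ 0.60565168 -0.29188847  0.14824045] [-0.68061727  0.87258758  0.91444593  0.26490378  1.68242309 -0.889863  ]
-0.25 -0.00 0.56 0.00 0.00 0.00 -1; -0.25 -0.00 0.56 0.00 0.00 0.00 -1; -0.25 -0.00 0.56 0.00 0.00 0.00 -1; -0.25 -0.00 0.56 0.00 0.00 0.00 -1 

end z [-0.081  0.4   -0.913] y [ 0.981  0.194 -0.002]
scene (array([ 0.57553808, -0.14565804,  0.18629504]), np.float64(35.74817657470703))
top (array([ 0.58533568, -0.14295766,  0.17062338]), np.float64(2442.54833984375))
both (array([ 0.57832887, -0.14427677,  0.19306704]), np.float64(2504.02880859375))
```

View pics/a.png

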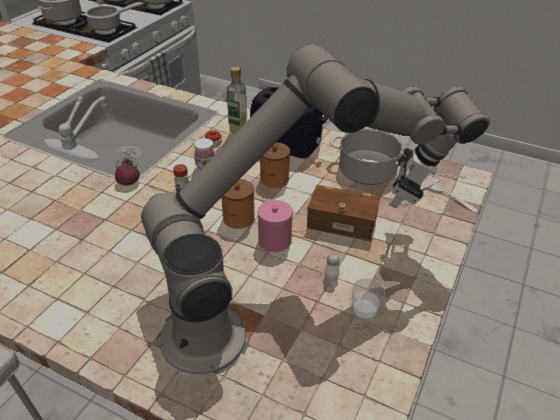

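apply_moves(rows="-0.25 0 0.56 0 0 0 -1; -0.25 0 0.56 0 0 0 -1; -0.25 0 0.56 0 0 0 -1; -0.25 0 0.56 0 0 0 -1; 0.23 0 0.1 0 0 0 -1; 0.23 0 0.1 0 0 0 -1; 0.15 0 0.065 0 0 0 -1; 0.12 0 0.05 0 0 0 -1; 0.12 0 0.05 0 0 0 -1; 0 0 0 0 0 0 -1")

```text
t: 6.72
ee_pos: [0.5995, -0.2555, 0.0535]
tcp_rot: [0.621, 0.756, 0.132, -0.159]
contact_force: [1.8, -4.2, 1.8]
finger_gap: 0.0919
gripper_force: 1.7
```

```bash
cat >> h.py <<'E'
def rep(p0):
    s=env.sense(); R=Ro.from_quat(s["tcp_rot"]); y=R.apply([0,1,0]); z=R.apply([0,0,1])
    print(s["t"],s["ee_pos"].round(4),"gyaw %.3f tilt %.3f roll %.3f"%(np.arctan2(y[1],y[0]),np.arccos(-z[2]),y[2]),s["contact_force"].round(1))
    for k,v in boxpose(p0,("scene",)).items():
        if k!="both":
            b=v[0]; print(k,b.round(4),round(v[1]),"y end",(b[:2]-.1*np.array([-np.sin(b[2]),np.cos(b[2])])).round(4))
E
python3 -c "
from h import *
rep([.574,-.145,.185])
cv2.imwrite('pics/b.png',cv2.resize(optics.grab_frame('scene')[130:260,270:450],None,fx=4,fy=4))"
```

```text
6.725 [ 0.5995 -0.2555  0.0535] gyaw 0.196 tilt 0.417 roll 0.002 [ 1.8 -4.2  1.8]
scene [ 0.5731 -0.1405  0.1907] 34 y end [ 0.5921 -0.2387]
```

View pics/b.png

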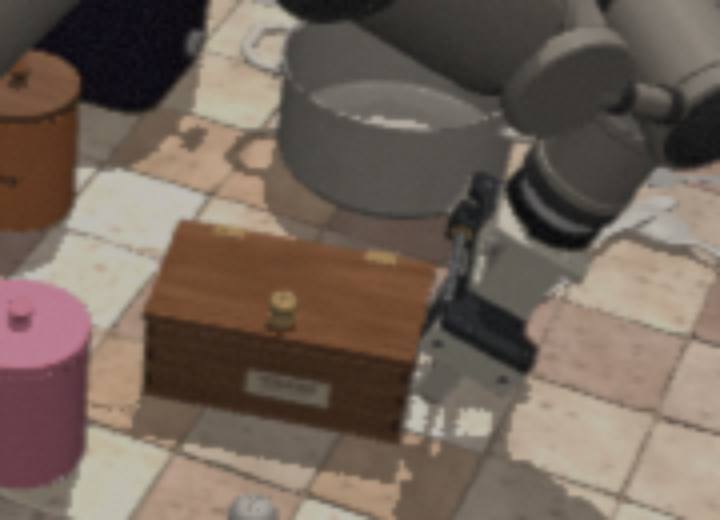

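The fingertips are touching the end wall at about (420,330) in the crop, square to it and below the lid. Next I'll push along an arc.

apply_moves(rows="0.23 0 0.1 -0.05 0 0.11 -1; 0.23 0 0.1 -0.05 0 0.11 -1; 0.23 0 0.1 -0.05 0 0.11 -1; 0.23 0 0.1 -0.05 0 0.11 -1; 0.23 0 0.1 -0.05 0 0.11 -1; 0.23 0 0.1 -0.05 0 0.11 -1; 0.23 0 0.1 -0.05 0 0.11 -1; 0 0 0 0 0 0 -1")

```text
t: 7.88
ee_pos: [0.5878, -0.1848, 0.0529]
tcp_rot: [0.664, 0.718, 0.141, -0.153]
contact_force: [-0.3, -0.4, 0.2]
finger_gap: 0.092
gripper_force: 0.4
```

```bash
python3 -c "
from h import *
rep([.565,-.07,.1])"
```

```text
7.875 [ 0.5878 -0.1848  0.0529] gyaw 0.080 tilt 0.420 roll -0.001 [-0.3 -0.4  0.2]
scene [ 0.5724 -0.0642  0.1078] 215 y end [ 0.5831 -0.1636]
```

apply_moves(rows="0.23 0 0.1 0 0 0 -1; 0.23 0 0.1 0 0 0 -1; 0.23 0 0.1 0 0 0 -1; 0.23 0 0.1 0 0 0 -1; 0.23 0 0.1 0 0 0 -1; 0 0 0 0 0 0 -1")

```text
t: 8.72
ee_pos: [0.5844, -0.1339, 0.0539]
tcp_rot: [0.663, 0.719, 0.142, -0.153]
contact_force: [0.2, -0.6, 0.5]
finger_gap: 0.0917
gripper_force: 0.0
```

```bash
python3 -c "
from h import *
rep([.568,-.014,.08])
a=optics.grab_frame('scene')
b=optics.grab_frame('top')
cv2.imwrite('pics/c.png',np.vstack([cv2.resize(a[130:260,210:410],None,fx=3,fy=3)[:300],cv2.resize(b[110:260,180:380],None,fx=3,fy=3)[:300]]))"
```

```text
8.725 [ 0.5844 -0.1339  0.0539] gyaw 0.080 tilt 0.420 roll 0.001 [ 0.2 -0.6  0.5]
scene [ 0.5727 -0.0145  0.1049] 489 y end [ 0.5832 -0.114 ]
```

View pics/c.png

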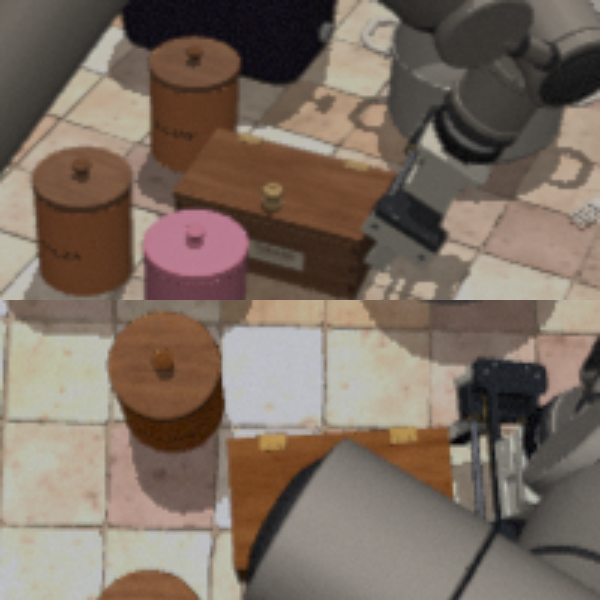

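```bash
python3 -c "
from h import *
A=ray('top',(256,156),.085);B=ray('top',(330,152.7),.085);print(A,B,np.linalg.norm(A-B))
th=np.arctan2(-(A-B)[0],(A-B)[1]);print('yaw',th)
c,s=np.cos(th),np.sin(th)
for P,l in((A,(.059,.102)),(B,(.059,-.102)),(ray('scene',(301,191),.1),(-.041,0))):
  print(P[0]-(c*l[0]-s*l[1]),P[1]-(s*l[0]+c*l[1]))
for w in ((.439,.151,.109),(.677,.148,.109)): print(pix('top',w),pix('scene',w))
"
```

```text
[0.61923495 0.08756315 0.085     ] [ 0.63421022 -0.11585889  0.085     ] 0.20397251339598463
yaw 0.07348415081496824
0.5678828197470805 -0.018493240546437723
0.5678808017346549 -0.018465828121770306
0.5796714681008884 -0.012869194896764614
[229.47022292 219.11952423] [237.3666974  190.79267886]
[234.09490513 132.39634487] [274.16832743 152.47191898]
```

apply_moves(rows="0.23 0 0.1 0 0 0 -1; 0.23 0 0.1 0 0 0 -1; 0.23 0 0.1 0 0 0 -1; 0.23 0 0.1 -0.03 0 0.07 -1; 0.23 0 0.1 -0.03 0 0.07 -1; 0.23 0 0.1 -0.03 0 0.07 -1; 0.23 0 0.1 -0.03 0 0.07 -1; 0 0 0 0 0 0 -1")

```text
t: 9.93
ee_pos: [0.5795, -0.064, 0.0545]
tcp_rot: [0.679, 0.704, 0.145, -0.15]
contact_force: [0.1, -1.1, 0.1]
finger_gap: 0.0917
gripper_force: 0.0
```

```bash
python3 -c "
from h import *
rep([.568,.05,.05])
b=optics.grab_frame('top')
cv2.imwrite('pics/d.png',cv2.resize(b[110:260,180:380],None,fx=4,fy=4))"
```

```text
9.925 [ 0.5795 -0.064   0.0545] gyaw 0.037 tilt 0.420 roll -0.000 [ 0.1 -1.1  0.1]
scene [0.5739 0.0561 0.0636] 729 y end [ 0.5802 -0.0437]
```

View pics/d.png

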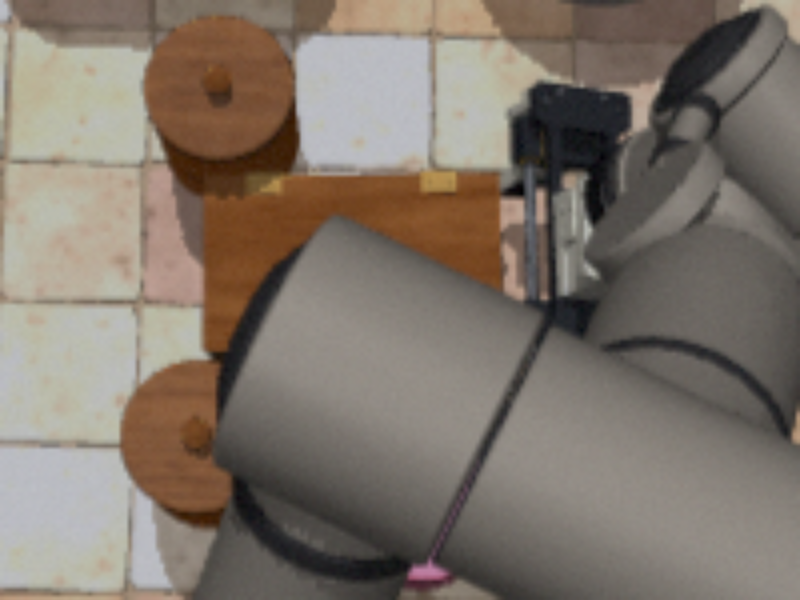

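```bash
python3 -c "
from h import *
f=lambda u,v:ray('top',(180+u/4,110+v/4),.085)[:2]
A=f(206,351);B=f(501,172);print(A,B,np.linalg.norm(A-B),np.hypot(.123,.204))
d=A-B;l=np.array([-.123,.204]);th=np.arctan2(d[1],d[0])-np.arctan2(l[1],l[0]);print('yaw',th)
c,s=np.cos(th),np.sin(th);M=(A+B)/2;print('origin',M-np.array([c,s])*-.0025)
g=f(300,175);h=f(500,172);print(g,h,(g-h)[0]/(g-h)[1])
for u,v in((216,80),(196,434)): print(ray('top',(180+u/4,110+v/4),.135)[:2])
E=[f(204,200),f(206,340)];print(E)
for w in ((.439,.151),(.677,.148)):print([((pix('top',(w[0]+a,w[1]+b,.112))-[180,110])*4).round() for a,b in((0,.051),(0,-.051),(.051,0),(-.051,0))])
"
```

```text
[0.50090975 0.1501016 ] [ 0.63147593 -0.04761588] 0.23693824555806753 0.2382120903732638
yaw 0.041049553213881484
origin [0.56869074 0.05134546]
[0.62554134 0.09050575] [ 0.63145697 -0.04692713] -0.04304374729376609
[0.67498614 0.14614337]
[0.43685022 0.14984898]
[array([0.6060487 , 0.15561229]), array([0.5084786 , 0.15039981])]
[array([120., 434.]), array([275., 438.]), array([201., 359.]), array([194., 513.])]
[array([141.,  86.]), array([291.,  90.]), array([219.,  16.]), array([213., 161.])]
```

apply_moves(rows="0.14 -0.05 0.06 0.03 0 -0.07 -1; 0.14 -0.05 0.06 0.03 0 -0.07 -1; 0.14 -0.05 0.06 0.03 0 -0.07 -1; 0.14 -0.05 0.06 0 0 0 -1; 0 0 0 0 0 0 -1")

```text
t: 10.7
ee_pos: [0.5701, -0.0407, 0.0546]
tcp_rot: [0.667, 0.715, 0.142, -0.152]
contact_force: [0.6, -1.0, -0.2]
finger_gap: 0.0918
gripper_force: 0.5
```

```bash
python3 -c "
from h import *
rep([.568,.07,.05])
b=optics.grab_frame('top')
cv2.imwrite('pics/e.png',cv2.resize(b[110:235,190:360],None,fx=4.7,fy=4.7,interpolation=2))"
```

```text
10.7 [ 0.5701 -0.0407  0.0546] gyaw 0.069 tilt 0.420 roll 0.000 [ 0.6 -1.  -0.2]
scene [0.5742 0.0863 0.3447] 1010 y end [ 0.608  -0.0078]
```

View pics/e.png

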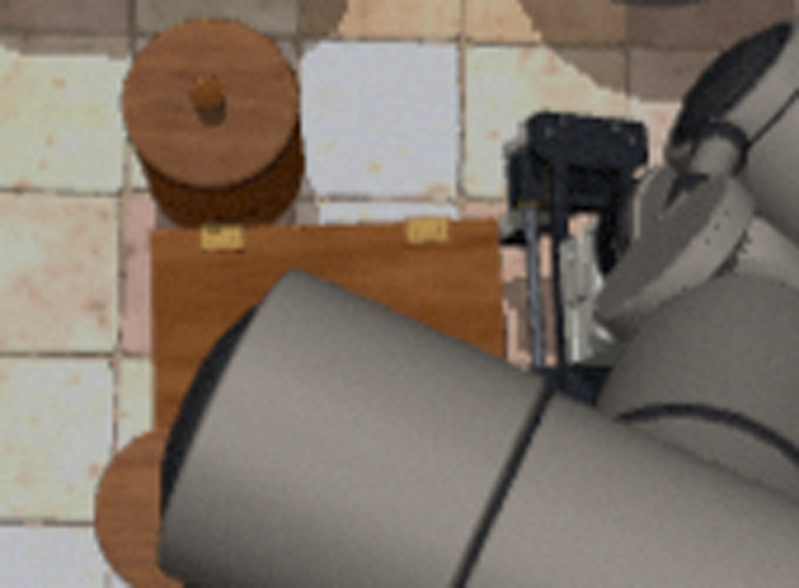

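```bash
cat >> h.py <<'E'
def far(a,b,o,k):
    A,B=[ray('top',(o[0]+u/k,o[1]+v/k),.085)[:2] for u,v in(a,b)]
    d=A-B; th=np.arctan2(-d[0],d[1]); c,s=np.cos(th),np.sin(th); M=(A+B)/2
    O=M-np.array([c,s])*.059; L=O-.0025*np.array([c,s]); y0=.148
    print("len",np.linalg.norm(d),"yaw",th,"origin",O,"centre line x at neck",L[0]-(y0-L[1])*np.tan(th))
E
python3 -c "
from h import *
far((150,231),(499,218),(190,110),4.7)
"
```

```text
len 0.20375834519681696 yaw 0.06580804137347834 origin [0.55560117 0.07500285] centre line x at neck 0.5482850056428038
```

apply_moves(rows="0.12 0 0.05 -0.04 0 0.09 -1; 0.12 0 0.05 -0.04 0 0.09 -1; 0.12 0 0.05 -0.04 0 0.09 -1; 0.12 0 0.05 -0.04 0 0.09 -1; 0 0 0 0 0 0 -1")

```text
t: 11.48
ee_pos: [0.5693, -0.0198, 0.0552]
tcp_rot: [0.687, 0.696, 0.147, -0.148]
contact_force: [0.2, -1.1, -0.5]
finger_gap: 0.0919
gripper_force: 0.2
```

```bash
python3 -c "
from h import *
s=env.sense();y=Ro.from_quat(s['tcp_rot']).apply([0,1,0]);print(s['ee_pos'],np.arctan2(y[1],y[0]))
b=optics.grab_frame('top')
cv2.imwrite('pics/f.png',cv2.resize(b[110:235,190:360],None,fx=4.7,fy=4.7,interpolation=2))"
```

```text
[ 0.56926964 -0.01980683  0.05516503] 0.01308279004733109
```

View pics/f.png

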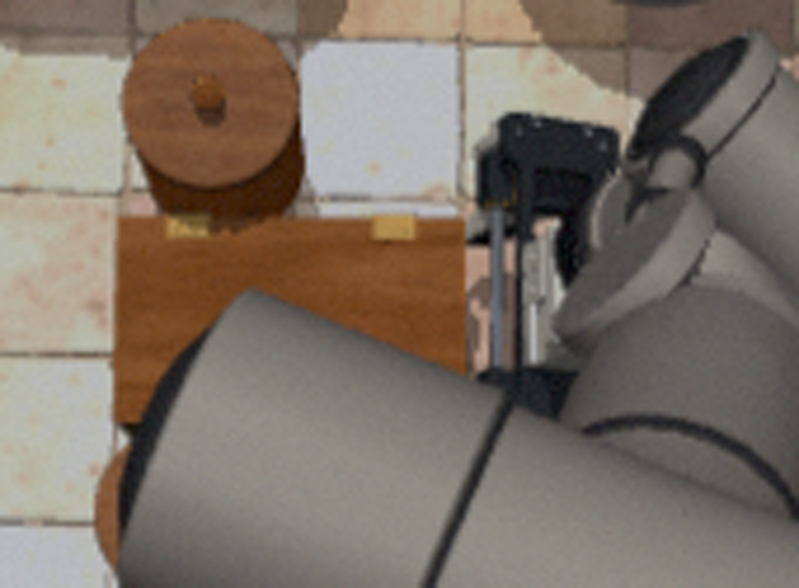

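```bash
python3 -c "
from h import *
far((118,217),(467,216),(190,110),4.7)
print(ray('top',(190+115/4.7,110+425/4.7),.085))
for k in ('mark_of',):
  for d in finder.mark_of('tea_box','top'): print(toW('top',d['at']))
"
```

```text
len 0.2036479637315363 yaw 0.03037644700970146 origin [0.55980238 0.09595128] centre line x at neck 0.5557196883677872
[0.49237635 0.19569495 0.085     ]
[0.56076877 0.09739286 0.00248422]
```

apply_moves(rows="0.14 0 0.06 -0.01 0 0.02 -1; 0.14 0 0.06 -0.01 0 0.02 -1; 0.14 0 0.06 -0.01 0 0.02 -1; 0.14 0 0.06 -0.01 0 0.02 -1; 0.14 0 0.06 -0.01 0 0.02 -1; 0.14 0 0.06 0 0 0 -1; 0.14 0 0.06 0 0 0 -1; 0 0 0 0 0 0 -1")

```text
t: 12.58
ee_pos: [0.5691, 0.0229, 0.0558]
tcp_rot: [0.692, 0.691, 0.148, -0.147]
contact_force: [-0.4, 0.1, -0.5]
finger_gap: 0.092
gripper_force: 0.1
```

```bash
python3 -c "
from h import *
s=env.sense();y=Ro.from_quat(s['tcp_rot']).apply([0,1,0]);print(s['ee_pos'],np.arctan2(y[1],y[0]),s['contact_force'])
b=optics.grab_frame('top')
for d in finder.mark_of('tea_box','top'): print(toW('top',d['at']))
cv2.imwrite('pics/g.png',cv2.resize(b[110:235,190:360],None,fx=4.7,fy=4.7,interpolation=2))"
```

```text
[0.5691459  0.02286374 0.05576989] -0.0021191213673071143 [-0.4278625   0.11704279 -0.54683729]
[0.56169028 0.1380167  0.00170037]
```

View pics/g.png

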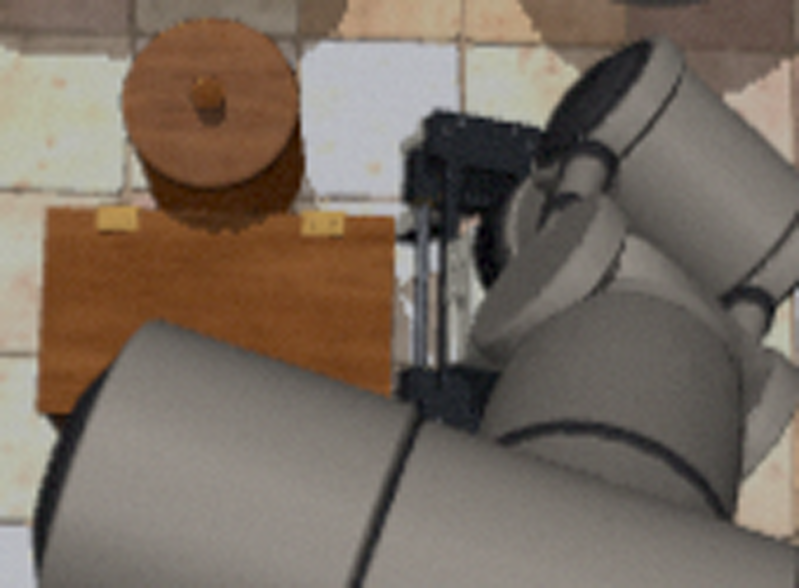

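```bash
python3 -c "
from h import *
far((47,208),(394,218),(190,110),4.7)
"
```

```text
len 0.20246273577231966 yaw -0.002353775520623984 origin [0.560729   0.13997922] centre line x at neck 0.558247871236411
```

apply_moves(rows="0.1 0 0.045 0 0 0 -1; 0.1 0 0.045 0 0 0 -1; 0 0 0 0 0 0 -1; 0 0 0 0 0 0 -1; -0.2 0 -0.09 0 0 0 -1; -0.6 0 -0.3 0 0 0 -1; -0.6 0 -0.3 0 0 0 -1; -0.6 0 -0.3 0 0 0 -1; -0.4 0 -0.8 0 0 0 -1; -0.4 0 -0.8 0 0 0 -1")

```text
t: 13.92
ee_pos: [0.5683, -0.1146, 0.1049]
tcp_rot: [0.693, 0.691, 0.148, -0.147]
contact_force: [0.0, -0.3, 0.0]
finger_gap: 0.0917
gripper_force: 0.0
```

apply_moves(rows="0.2 0 -0.9 0 0 0 -1; 0.2 0 -0.9 0 0 0 -1; 0.2 0 -0.9 0 0 0 -1; -0.8 0 -0.3 0 0 0 -1; -0.8 0 -0.3 0 0 0 -1; -0.8 0 -0.3 0 0 0 -1; -0.8 0 -0.3 0 0 0 -1; -0.8 0 -0.3 0 0 0 -1; 0 0 0 0 0 0 -1")

```text
t: 15.05
ee_pos: [0.5673, -0.3087, 0.2016]
tcp_rot: [0.694, 0.69, 0.148, -0.147]
contact_force: [-0.5, 0.3, -0.1]
finger_gap: 0.0917
gripper_force: 0.0
```

```bash
python3 -c "
from h import *
s=env.sense();print(s['t'],s['ee_pos'],s['contact_force'])
a=optics.grab_frame('scene');b=optics.grab_frame('top')
for cam in('scene','top'):
  for n in ['tea_box','canister_1','mill_2','glass_1','mug_1','spice_jar_2','jar_1']:
    for d in finder.mark_of(n,cam): print(cam,n,round(d['score'],2),toW(cam,d['at']).round(3))
for k,v in boxpose([.561,.148,0]).items(): print(k,v)
cv2.imwrite('pics/i.png',np.hstack([cv2.resize(a[120:270,130:330],None,fx=2,fy=3)[:440],cv2.resize(b[110:260,150:350],None,fx=2,fy=2.93)[:440]]))"
```

```text
15.05 [ 0.56732199 -0.30868173  0.20160378] [-0.47049823  0.34642194 -0.10218577]
scene tea_box 0.95 [0.563 0.15  0.003]
scene canister_1 0.91 [0.676 0.148 0.001]
scene canister_1 0.78 [0.397 0.002 0.   ]
scene canister_1 0.63 [ 0.437  0.153 -0.002]
scene mill_2 0.68 [ 0.336 -0.212  0.004]
scene glass_1 0.81 [ 0.259 -0.33   0.001]
scene spice_jar_2 0.75 [0.465 0.377 0.   ]
scene jar_1 0.75 [0.627 0.398 0.001]
scene jar_1 0.34 [ 0.44   0.156 -0.003]
top tea_box 0.87 [0.562 0.146 0.004]
top tea_box 0.44 [0.677 0.147 0.002]
top canister_1 0.87 [ 0.438  0.144 -0.002]
top canister_1 0.87 [ 0.675  0.146 -0.001]
top canister_1 0.68 [0.394 0.006 0.003]
top mill_2 0.57 [0.438 0.144 0.002]
top mill_2 0.53 [ 0.337 -0.208  0.002]
top mug_1 0.79 [0.326 0.334 0.005]
top spice_jar_2 0.89 [0.464 0.376 0.004]
top jar_1 0.57 [ 0.629  0.399 -0.002]
scene (array([0.59432635, 0.11355984, 0.42530497]), np.float64(1142.93701171875))
top (array([0.56294067, 0.15026107, 0.001535  ]), np.float64(111.81611633300781))
both (array([ 0.5647531 ,  0.14829656, -0.00853561]), np.float64(1470.008544921875))
```

View pics/i.png

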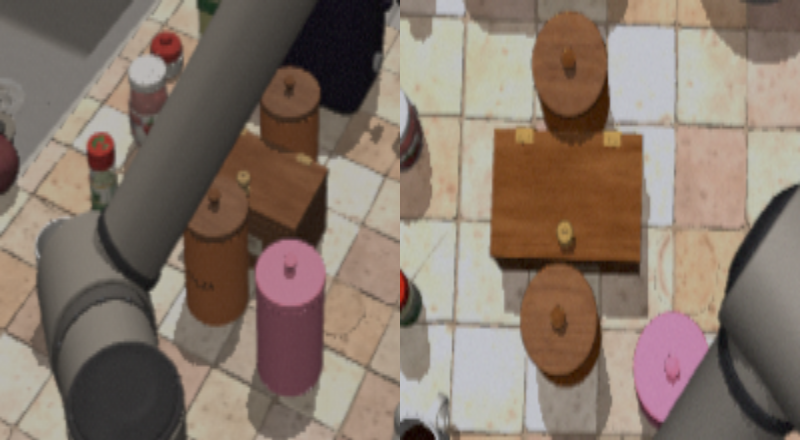

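The box stands square and centred between the brown canisters: in the right half of the picture it is centred at about (567,195). The arm is clear of everything and the small things have not moved.

```bash
python3 -c "
from h import *
print(env.hand_in())"
```

```text
the job is handed in; nothing more can be done
None
```

I handed the job in: by my last camera measurement the tea box stands centred in the gap to within a few millimetres and square to about a degree. The arm was clear of everything, and the small things I could see were where they started. The hand-in returned no verdict.

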